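Stack the sample totes on the dock

TASK

Build up the sample totes on the metal dock one after another: first the deep undivided tote, on it the two-compartment tote, on that the shallow four-compartment tote, and last the cover with its handle up. Turn each tote so that its label tab points exactly the other way from the tab of the piece right below it (the dock's tab counts), so that it stands interlocked on the lugs instead of nesting down. Leave the amber jar and the white crucible standing where they are.

Things in the scene. Friction and masses are not known exactly. Their poses are not given: they have to be found in the camera images.
- tote_deep: Grey open tote, deepest: 70 mm high, undivided. Box 132 (x) x 60 (y) mm outside, straight 3 mm walls, on a narrower foot 110 x 44 mm, 16 high, notched. Front = +x end: its wall has a 22 mm wide dip, and a 40 mm wide white label tab sticks out 14 mm, its top 12 mm below the rim. 4 lugs inside end 5 mm below the rim. Origin: centre of underside; x to front, z up. Starts upright on bench; 0.2 kg.
- tote_mid: Like tote_deep in all but height: 56 mm high overall, one low cross divider (two compartments), 0.17 kg; same origin and axes. On tote_deep: foot enters the rim with 8 mm play each way along x, 5 along y. With the tabs half a turn apart it stands on the lugs, 5 mm below the rim, its origin 65 mm above tote_deep's. With the tabs the same way it nests 11 mm deeper (wrong).
- tote_low: Like tote_deep in all but height: 42 mm high overall, shallowest, three low cross dividers (four compartments), 0.14 kg; same origin and axes. Standing on tote_mid's lugs with the tabs half a turn apart, its origin is 51 mm above tote_mid's; nested (wrong) 40 mm.
- cover: Flat grey cover 132 (x) x 60 (y) mm: plate 4 to 9 mm above its underside, pad 110 x 44 x 4 mm beneath. Black bar handle along x at the middle: 60 long, 12 wide, 12 high, top 38 mm above the underside. Fits either way round: the pad drops inside the tote's rim, the plate lies on the rim, its origin 38 mm above tote_low's. Origin: centre of underside; z up. Starts flat, handle up; 0.1 kg.
- dock: Fixed aluminium dock: plate 180 x 100 x 6 mm with a low frame of the totes' outline (132 x 60 mm outside, 3 mm walls, rim 24 mm up), dip and white label tab at its front (+x) end, and 4 lugs inside, tops 19 mm up. A tote turned half a turn from the dock stands on these, origin 19 mm above the dock's; same way, it nests at 8 mm (wrong). Origin: centre of underside, on the bench; z up.
- jar: Bystander: amber glass jar with black cap, 44 mm across, 62 mm high, standing loose. Origin: centre of its underside. To be left standing where it is.
- crucible: Bystander: small open white ceramic crucible, 32 mm across, 26 mm high, standing loose. Origin: centre of its underside. To be left standing where it is.
There are look-alikes about, which are no part of the job. What is shaped like the cover but brown or purple is not meant. Leave any blue or red look-alike of the tote_low alone.

How it is judged:
On the way, in this order (a step that is already met when the one before it is completed fails the run):
1. deep tote seated on the dock, let go (horizontal distance between tote_deep and dock below 0.012 m and z of tote_deep in the frame of dock between 0.0155 and 0.0225 m and angle between the x axis of tote_deep and the x axis of dock, either way round below 0.14 rad and angle between tote_deep's own z axis and vertical below 0.06 rad and linear speed of tote_deep below 0.02 m/s and angular speed of tote_deep below 0.15 rad/s and contact force between the fingers and tote_deep below 0.1 N), for 0.2 s.
2. two-compartment tote seated on the deep one, on the dock, let go (horizontal distance between tote_deep and dock below 0.012 m and z of tote_deep in the frame of dock between 0.0155 and 0.0225 m and angle between the x axis of tote_deep and the x axis of dock, either way round below 0.14 rad and angle between each of tote_deep, tote_mid's own z axis and vertical below 0.06 rad and horizontal distance between tote_mid and tote_deep below 0.012 m and z of tote_mid in the frame of tote_deep between 0.0615 and 0.0685 m and angle between the x axis of tote_mid and the x axis of tote_deep, either way round below 0.14 rad and linear speed of tote_mid below 0.02 m/s and angular speed of tote_mid below 0.15 rad/s and contact force between the fingers and tote_mid below 0.1 N), for 0.2 s.
3. four-compartment tote seated on the two-compartment one, let go (horizontal distance between tote_deep and dock below 0.012 m and z of tote_deep in the frame of dock between 0.0155 and 0.0225 m and angle between the x axis of tote_deep and the x axis of dock, either way round below 0.14 rad and angle between each of tote_deep, tote_mid, tote_low's own z axis and vertical below 0.06 rad and horizontal distance between tote_mid and tote_deep below 0.012 m and z of tote_mid in the frame of tote_deep between 0.0615 and 0.0685 m and angle between the x axis of tote_mid and the x axis of tote_deep, either way round below 0.14 rad and horizontal distance between tote_low and tote_mid below 0.012 m and z of tote_low in the frame of tote_mid between 0.0475 and 0.0545 m and angle between the x axis of tote_low and the x axis of tote_mid, either way round below 0.14 rad and linear speed of tote_low below 0.02 m/s and angular speed of tote_low below 0.15 rad/s and contact force between the fingers and tote_low below 0.1 N), for 0.2 s.
At the end, for the whole second after the job is handed in: Deep tote on the dock, two-compartment tote on it, four-compartment tote on that and cover on top, each centred within 12 mm on the piece below, in line with it within 0.14 rad, upright within 0.06 rad, at the interlocked (not nested) height within 3.5 mm, released and at rest (horizontal distance between tote_deep and dock below 0.012 m and z of tote_deep in the frame of dock between 0.0155 and 0.0225 m and angle between the x axis of tote_deep and the x axis of dock, either way round below 0.14 rad and angle between each of tote_deep, tote_mid, tote_low, cover's own z axis and vertical below 0.06 rad and linear speed of each of tote_deep, tote_mid, tote_low, cover below 0.02 m/s and angular speed of each of tote_deep, tote_mid, tote_low, cover below 0.15 rad/s and horizontal distance between tote_mid and tote_deep below 0.012 m and z of tote_mid in the frame of tote_deep between 0.0615 and 0.0685 m and angle between the x axis of tote_mid and the x axis of tote_deep, either way round below 0.14 rad and horizontal distance between tote_low and tote_mid below 0.012 m and z of tote_low in the frame of tote_mid between 0.0475 and 0.0545 m and angle between the x axis of tote_low and the x axis of tote_mid, either way round below 0.14 rad and horizontal distance between cover and tote_low below 0.012 m and z of cover in the frame of tote_low between 0.0345 and 0.0415 m and angle between the x axis of cover and the x axis of tote_low, either way round below 0.14 rad); the robot touches nothing.
It fails at once if the amber jar is pushed over 30 mm or tipped (distance of jar from where it was at the start of the episode above 0.03 m or angle between jar's own z axis and vertical above 0.6 rad).
It fails at once if the crucible is pushed over 30 mm or tipped (distance of crucible from where it was at the start of the episode above 0.03 m or angle between crucible's own z axis and vertical above 0.6 rad).
It also fails if it takes over 109 s, if anything falls off the work surface, if the arm or the gripper's body presses on something with over 40 N, if the wrist force passes 120 N, or if a joint passes its speed limit or range.

ROBOT

A 6-joint arm with a two-finger parallel gripper is mounted at the origin on the work surface. World frame = base frame: x ahead of the robot, y to its left, z up, the work surface at z = 0. Lengths are in m, angles in rad, forces in N, time in s.
With the tool pointing down it reaches from about 0.3 to 0.825 m from the base axis. Payload 5.4 kg.
Tool frame: the origin (TCP) lies at the very end of the fingers, on their centre line; the grasp point (between the pads) lies 19 mm behind it; z points along the fingers, y is the line along which they close (so a half turn about z gives the same grasp; the last joint's range is limited). The gripper opens to 92 mm and grips with 3 to 60 N. Pads are 20 mm wide; open, the fingers measure 128 mm over their backs; the gripper's body (75 mm by 189 mm) begins 69 mm behind the grasp point.
Start: joints at [-1.494, 0.158, 1.597, -0, 1.386, -0.21], TCP at [0.163, -0.552, 0.215] pointing down, gripper open.
Joint ranges: [-2.91, 2.91], [-0.94, 2.29], [0.18, 2.7], [-1.29, 4.43], [0.17, 2.64], [-3, 3]. Speed limits (rad/s): [2.57, 2.57, 3.14, 3.14, 3.14, 3.14].

INTERFACE

Orientations are given as a rotation vector (axis times angle).
In Python, from cell import arm gives the robot as it stands.
- The arm moves only by the tool send_rows, never from a script. Its argument "moves" is a list of rows, each a list of 6 numbers: the shift along the world's x, y, z normalised to -1 to 1, where 1 is 0.025 m, then the turn, a rotation vector about the world's x, y, z normalised to -1 to 1, where 1 is 0.15 rad. A call has 1 to 12 rows; each row shifts and turns the commanded pose from where the row before left it; what a row does not reach is not made up. A row lasts 1/10 s, in which the tool goes at most 50 mm and 8.59 degrees, less where a joint would pass 70% of its speed; a pose out of reach is approached as far as the arm can. A call with a number of a shift or a turn outside -1 to 1 is refused whole. A call with a gripper value outside its range is refused whole. "grip" is the finger opening in mm, from 0 to 91.9, set as the call begins (left out, the last holds). The fingers move at their own pace and stop on an object; "newtons" is the grip in N (left out, the last holds). Time passes only in rows, so rows that do not move let the fingers close. It gives the time, the measured TCP pose, the force, the opening and the grip force at its end, in the units of the state.
- arm.observe(): the state, without advancing time (a new reading comes with each control period).
- arm.camera(name): name is "scene" or "top" or "wrist"; returns the picture (420x560x3 uint8, red, green, blue); there is no depth.
- arm.calibration(name): a dict with "mtx" (3x3 intrinsics, pixels), "R" (3x3) and "t" (3): a world point X has camera coordinates R X + t. Camera axes: x right, y down, z forward; pixel columns grow to the right and rows downward; lengths in m; the calibration is good to about 2 mm. A picture is of the moment at which its call begins: read the wrist's pose just before it. calibration takes no time and is no camera call; for the wrist camera it gives the pose at the moment of the call.
- arm.close_job(): hands the job in; it is judged then, once.
The state is a dict: "clock": time; "qpos": joint angles; "qvel": joint speeds; "effort": joint torques, N m; "eef_pos": TCP position; "orientation": TCP orientation; "wrist_force": force on the tool from outside, world axes, zero at the start; "ft_torque": the same for the moment, N m; "gripper_width": opening from 0.0 (shut) to 1.0 (fully open); "gripper_force": force on a finger pad.
Only numpy, scipy, OpenCV 4.12 (cv2) and the standard library are available. Lean on these libraries where they do the work, as an engineer would, in place of code of your own. Each camera call takes 0.05 s, during which the arm holds its last target. There are 200 camera calls.

## Working session

There is one attempt and no reset: what is moved stays moved. The work goes in short steps, Python scripts to look and compute and a tool call to move; the robot and the scene stay as the last step left them, time stands still between calls to the robot, and variables do not carry over. Pictures are saved under pics/ and viewed, at most 14 in all, crops included, and the job is handed in when it is done.

Besides the shell and the picture viewer there is one more tool, called after ">>>" as a command line: name --pt "numbers of a row" for each row, then --argument value for the rest. send_rows: Moves the arm, as the interface text tells. Scaled input: -1 to 1 covers 0.025 m each way for a shift and 0.15 rad each way for a turn. Its arguments: {"type":"object","properties":{"moves":{"type":"array","items":{"type":"array","items":{"type":"number"}}},"grip":{"type":"number"},"newtons":{"type":"number"}},"required":["moves"]}

```bash
ls; mkdir -p pics
python3 - <<'E'
from cell import arm
import cv2
print(arm.observe())
for n in ("top","scene"):
    im=arm.camera(n); cv2.imwrite(f"pics/{n}0.png",im[:,:,::-1])
    c=arm.calibration(n); print(n,c)
E
```

```text
pics
{'clock': 0.0, 'qpos': array([-1.49411760e+00,  1.59053700e-01,  1.59818596e+00, -2.03130368e-05,
        1.38619399e+00, -2.10096107e-01]), 'qvel': array([ 8.10539021e-05,  1.91757360e-03,  1.64066306e-03, -1.14897911e-04,
       -9.56448162e-05, -1.35799941e-03]), 'effort': array([ 1.38933603e-03, -3.85576236e+01, -3.22106016e+01,  7.02608004e-02,
        3.79548746e-02, -1.43022676e-04]), 'eef_pos': array([ 0.16257252, -0.55090423,  0.21363948]), 'orientation': array([-3.10753225e+00, -4.48665993e-01, -1.61381726e-04]), 'wrist_force': array([-1.42471577,  0.01191662, -0.32374642]), 'ft_torque': array([-0.02552127,  0.06565481, -0.00970665]), 'gripper_force': 0.0, 'gripper_width': 0.99787665603766}
top {'mtx': array([[386.47582483,   0.        , 276.4323548 ],
       [  0.        , 386.47582483, 208.32316638],
       [  0.        ,   0.        ,   1.        ]]), 'R': array([[-2.87727457e-02, -9.99585974e-01,  9.52359228e-05],
       [-9.93508776e-01,  2.85873253e-02, -1.10104843e-01],
       [ 1.10056534e-01, -3.26263637e-03, -9.93919974e-01]]), 't': array([0.08869444, 0.48709966, 0.99400822])}
scene {'mtx': array([[392.69675653,   0.        , 275.00837773],
       [  0.        , 392.69675653, 206.56568286],
       [  0.        ,   0.        ,   1.        ]]), 'R': array([[ 0.47254869,  0.88125027, -0.0097824 ],
       [ 0.56149429, -0.30960579, -0.76737763],
       [-0.67928043,  0.35713053, -0.6411208 ]]), 't': array([-0.28107687, -0.23543786,  1.2270133 ])}
```

View pics/top0.png

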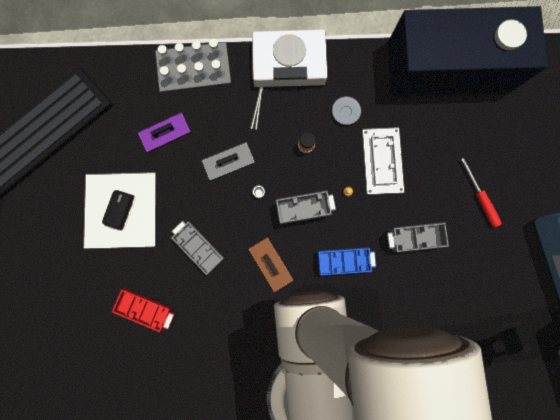

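View pics/scene0.png

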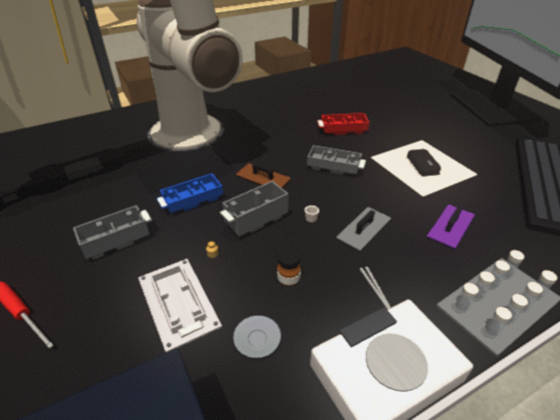

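Candidates in the top view are three grey totes at (304,207), (418,237) and (197,247). The blue one (346,261) and red one (143,309) are look-alikes. The grey cover is at (228,161), with purple (164,132) and brown (271,264) look-alikes. The dock is at (383,160), the jar at (307,143) and the crucible at (259,192). Next I'll enlarge crops.

Run:
```python
import cv2,numpy as np
im=cv2.imread("pics/top0.png")
def crop(cx,cy,w=100,h=75,s=4):
    c=im[cy-h//2:cy-h//2+h,cx-w//2:cx-w//2+w]; c=cv2.convertScaleAbs(c,alpha=1.3)
    return cv2.resize(c,(w*s,h*s)[:2],interpolation=cv2.INTER_CUBIC)
a=np.vstack([np.hstack([crop(304,207),crop(418,237)]),np.hstack([crop(197,247),crop(383,160)])])
print(a.shape)
cv2.imwrite("pics/c1.png",a)
```

```text
(600, 800, 3)
```

View pics/c1.png

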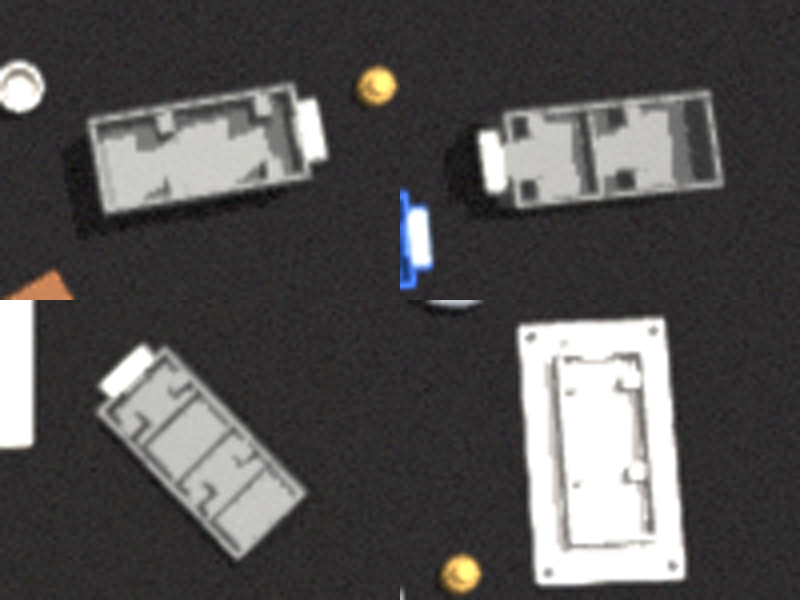

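The crops show: top-left, undivided deep tote with its tab on the right (−y). Top-right, mid tote with one divider and its tab on the left (+y). Bottom-left, low tote with three dividers and its tab up-left. Bottom-right, dock with its dip, and so its tab, at the top (+x).

```bash
cat > h.py <<'E'
import numpy as np,cv2
from cell import arm
def ray(name,px,z,c=None):
    c=c or arm.calibration(name)
    d=np.linalg.inv(c["mtx"])@np.array([px[0],px[1],1.]); o=-c["R"].T@c["t"]; d=c["R"].T@d
    return (o+d*(z-o[2])/d[2])
def proj(name,X,c=None):
    c=c or arm.calibration(name); p=c["mtx"]@(c["R"]@np.array(X)+c["t"]); return p[:2]/p[2]
def box(name,pts,z,c=None):
    "corners: front-left.. ordered around; returns centre, sides, long-axis yaw deg"
    P=np.array([ray(name,p,z,c)[:2] for p in pts]); s=np.linalg.norm(np.roll(P,-1,0)-P,axis=1)
    (i)=0 if s[0]+s[2]>s[1]+s[3] else 1
    v=(P[(i+1)%4]-P[i])-(P[(i+3)%4]-P[(i+2)%4])
    return P.mean(0).round(4),(s*1000).round(),round(np.degrees(np.arctan2(v[1],v[0])),1)
def st():
    o=arm.observe(); r=o["orientation"]; R=cv2.Rodrigues(r)[0]
    return o["clock"],o["eef_pos"].round(4),"closeyaw",round(np.degrees(np.arctan2(R[1,1],R[0,1])),2),"tilt",R[:,2].round(3)
E
python3 - <<'E'
from h import *
f=lambda ox,oy,L:[(ox+a/4,oy+b/4) for a,b in L]
print("deep",box("top",f(254,170,[(88,120),(295,83),(311,178),(104,213)]),.07))
print("mid",box("top",f(368,200,[(104,110),(310,91),(322,187),(118,208)]),.056))
print("low",box("top",f(147,210,[(167,46),(307,192),(239,259),(98,110)]),.042))
print("dockplate",box("top",f(333,123,[(118,24),(264,18),(285,277),(137,285)]),.006))
print("dockrim",box("top",f(333,123,[(153,52),(240,52),(255,245),(165,250)]),.024))
print("cover",ray("top",(228,161),.009),"jar",ray("top",(307,139),.062),"cruc",ray("top",(259,191),.026))
print(st())
im=cv2.imread("pics/top0.png")[130:190,185:270]
s=cv2.imread("pics/scene0.png")[250:355,125:230]
a=np.hstack([cv2.resize(im,(500,353),interpolation=2),cv2.resize(s,(300,300),interpolation=2)[:, :]][:1]+[cv2.resize(s,(300,353),interpolation=2)])
cv2.imwrite("pics/c2.png",cv2.convertScaleAbs(a,alpha=1.2))
E
```

```text
deep (array([0.4858, 0.0052]), array([134.,  61., 133.,  60.]), np.float64(-81.7))
mid (array([ 0.4017, -0.2919]), array([133.,  61., 131.,  62.]), np.float64(-86.1))
low (array([0.3914, 0.2804]), array([132.,  60., 133.,  60.]), np.float64(-137.2))
dockplate (array([ 0.615, -0.221]), array([101., 181., 101., 182.]), np.float64(-179.1))
dockrim (array([ 0.6113, -0.2174]), array([ 59., 132.,  60., 136.]), np.float64(-179.5))
cover [0.62492166 0.20278065 0.009     ] jar [ 0.66467451 -0.00996209  0.062     ] cruc [0.53717212 0.1196096  0.026     ]
(0.1, array([ 0.1626, -0.5509,  0.2137]), 'closeyaw', np.float64(-73.57), 'tilt', array([-0.   ,  0.002, -1.   ]))
```

View pics/c2.png

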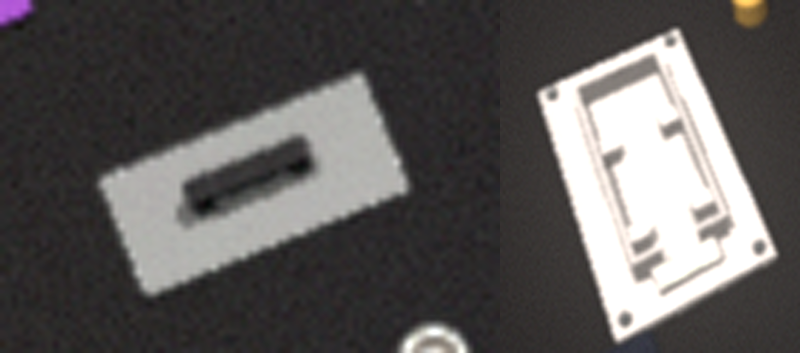

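Dock tab at +x is confirmed: in the scene crop the tab is at the lower end, (690,275). The cover and its handle are clear in the left crop, with corners (100,182), (362,72), (408,188), (150,296). Going above the deep tote.

>>> send_rows --pt "0.54 0.927 0 0 0 0.397" --pt "0.54 0.927 0 0 0 0.397" --pt "0.54 0.927 0 0 0 0.397" --pt "0.54 0.927 0 0 0 0.397" --pt "0.54 0.927 0 0 0 0.397" --pt "0.54 0.927 0 0 0 0.397" --pt "0.54 0.927 0 0 0 0.397" --pt "0.54 0.927 0 0 0 0.397" --pt "0.54 0.927 0 0 0 0.397" --pt "0.54 0.927 0 0 0 0.397" --pt "0.54 0.927 0 0 0 0.397" --pt "0.54 0.927 0 0 0 0.397" --grip 91 --newtons 20

```text
clock: 1.3
eef_pos: [0.3249, -0.2722, 0.2142]
orientation: [-2.754, -1.511, 0.0]
wrist_force: [0.2, 0.1, 1.0]
gripper_width: 0.991
gripper_force: 0.0
```

>>> send_rows --pt "0.54 0.927 0 0 0 0.397" --pt "0.54 0.927 0 0 0 0.397" --pt "0.54 0.927 0 0 0 0.397" --pt "0.54 0.927 0 0 0 0.397" --pt "0.54 0.927 0 0 0 0.397" --pt "0.54 0.927 0 0 0 0.397" --pt "0.54 0.927 0 0 0 0.397" --pt "0.54 0.927 0 0 0 0.397" --pt "0.54 0.927 0 0 0 0.397" --pt "0.54 0.927 0 0 0 0.397" --pt "0.54 0.927 0 0 0 0.397" --pt "0.54 0.927 0 0 0 0.397"

```text
clock: 2.5
eef_pos: [0.4868, 0.0059, 0.2142]
orientation: [-2.051, -2.379, 0.001]
wrist_force: [0.7, -0.1, 0.4]
gripper_width: 0.99
gripper_force: 0.0
```

Run:
```python
from h import *
print(st())
c=arm.calibration("wrist");im=arm.camera("wrist")[:,:,::-1].copy(); print(c)
print("proj deep centre",proj("wrist",[.4858,.0052,.07],c))
cv2.imwrite("pics/w1.png",im)
```

```text
(2.5, array([0.4868, 0.0059, 0.2142]), 'closeyaw', np.float64(8.47), 'tilt', array([-0.001,  0.   , -1.   ]))
{'mtx': array([[336.81468099,   0.        , 284.02415977],
       [  0.        , 336.81468099, 212.36483212],
       [  0.        ,   0.        ,   1.        ]]), 'R': array([[ 9.88979881e-01,  1.48049230e-01, -4.69012506e-04],
       [ 1.43805226e-01, -9.59866836e-01,  2.40781465e-01],
       [ 3.51973210e-02, -2.38195471e-01, -9.70579243e-01]]), 't': array([-0.48213687, -0.09047939,  0.37286039])}
proj deep centre [283.02308452 203.1717708 ]
```

View pics/w1.png

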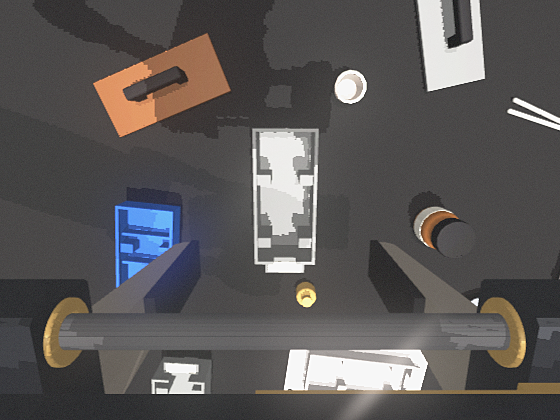

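The wrist view shows the deep tote, undivided, with rim corners (252,129), (319,128), (317,265), (252,264). Its tab is at the lower end.

Run:
```python
from h import *
print(box("wrist",[(252,129),(319,128),(317,265),(252,264)],.07))
f=lambda L:[(185+a/5.88,130+b/5.88) for a,b in L]
print("cover",box("top",f([(100,182),(362,72),(408,188),(150,296)]),.009))
```

```text
(array([0.4885, 0.0118]), array([ 61., 133.,  65., 131.]), np.float64(-81.6))
cover (array([0.624 , 0.2017]), array([132.,  59., 129.,  59.]), np.float64(-68.4))
```

>>> send_rows --pt "0 0.1 -0.95 0 0 0" --pt "0 0 -0.95 0 0 0" --pt "0 0 -0.95 0 0 0" --pt "0 0 -0.95 0 0 0" --pt "0 0 -0.95 0 0 0" --pt "0 0 -0.95 0 0 0" --pt "0 0 -0.95 0 0 0" --pt "0 0 -0.95 0 0 0" --pt "0 0 0 0 0 0"

```text
clock: 3.45
eef_pos: [0.4831, 0.0077, 0.0214]
orientation: [-2.051, -2.371, 0.006]
wrist_force: [-0.3, 0.4, 1.2]
gripper_width: 0.992
gripper_force: 0.0
```

>>> send_rows --pt "0 0 0 0 0 0" --pt "0 0 0 0 0 0" --pt "0 0 0 0 0 0" --pt "0 0 0 0 0 0" --pt "0 0 0 0 0 0" --pt "0 0 0 0 0 0" --grip 50 --newtons 20

```text
clock: 4.05
eef_pos: [0.4875, 0.007, 0.0256]
orientation: [2.053, 2.376, 0.001]
wrist_force: [-1.1, -0.4, 6.1]
gripper_width: 0.647
gripper_force: 20.0
```

>>> send_rows --pt "0 0 0.5 0 0 0" --pt "0 0 1 0 0 0" --pt "0 0 1 0 0 0" --pt "0 0 1 0 0 0" --pt "0 0 0.5 0 0 0"

```text
clock: 4.55
eef_pos: [0.4877, 0.007, 0.1272]
orientation: [2.052, 2.375, 0.003]
wrist_force: [0.5, -0.9, -1.9]
gripper_width: 0.651
gripper_force: 20.0
```

>>> send_rows --pt "0.42 -0.757 0 0 0 -0.947" --pt "0.42 -0.757 0 0 0 -0.947" --pt "0.42 -0.757 0 0 0 -0.947" --pt "0.42 -0.757 0 0 0 -0.947" --pt "0.42 -0.757 0 0 0 -0.947" --pt "0.42 -0.757 0 0 0 -0.947" --pt "0.42 -0.757 0 0 0 -0.947" --pt "0.42 -0.757 0 0 0 -0.947" --pt "0.42 -0.757 0 0 0 -0.947" --pt "0.42 -0.757 0 0 0 -0.947" --pt "0.42 -0.757 0 0 0 -0.947" --pt "0.42 -0.757 0 0 0 -0.947"

```text
clock: 5.75
eef_pos: [0.6124, -0.2203, 0.1238]
orientation: [-3.141, -0.009, 0.002]
wrist_force: [0.5, -0.4, -0.4]
gripper_width: 0.651
gripper_force: 20.0
```

>>> send_rows --pt "0 0 0 0 0 0" --pt "0 0 0 0 0 0"

```text
clock: 5.95
eef_pos: [0.612, -0.2195, 0.1238]
orientation: [-3.14, -0.021, 0.002]
wrist_force: [0.2, -0.1, -1.5]
gripper_width: 0.649
gripper_force: 20.0
```

Run:
```python
from h import *
print(st())
c=arm.calibration("wrist");w=arm.camera("wrist")[:,:,::-1]
s=arm.camera("scene")[:,:,::-1][190:350,80:280]
t=arm.camera("top")[:,:,::-1][95:225,315:445]
cv2.imwrite("pics/w2r.png",w)
np.savez("pics/w2.npz",**c)
a=np.zeros((600,800,3),np.uint8); a[:315,:420]=cv2.resize(w,(420,315)); a[:304,420:800]=cv2.resize(s,(380,304)); a[315:600,:285]=cv2.resize(t,(285,285),interpolation=2)
cv2.imwrite("pics/c3.png",a)
```

```text
(5.95, array([ 0.612 , -0.2195,  0.1238]), 'closeyaw', np.float64(-89.25), 'tilt', array([-0.002,  0.001, -1.   ]))
```

View pics/c3.png

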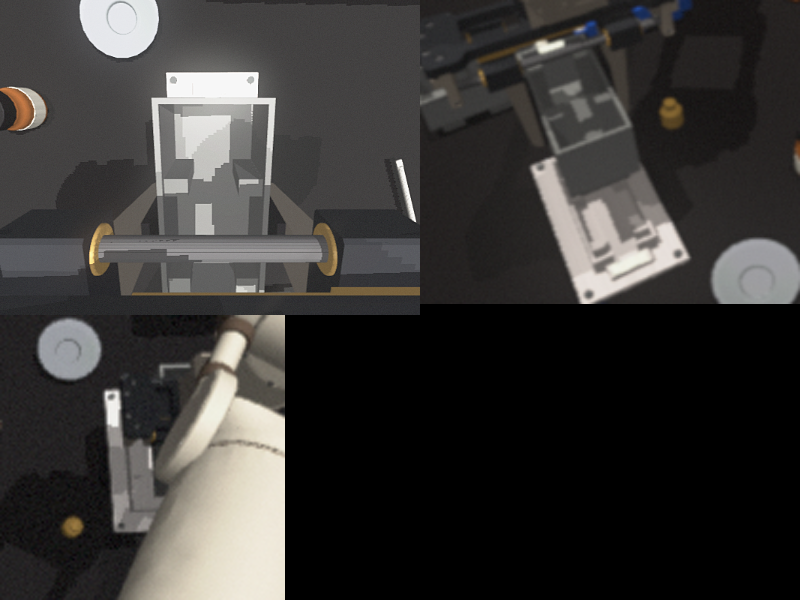

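The wrist view shows the tote's rear rim corners at full-scale (203,131) and (367,131), and the dock plate's far corners at (221,96) and (344,96). In the scene view the tote tab points to the robot, opposite the dock tab.

Run:
```python
from h import *
c=dict(np.load("pics/w2.npz"))
for p,z in [((203,131),.168),((367,131),.168),((221,96),.006),((344,96),.006)]: print(p,ray("wrist",p,z,c).round(4))
```

```text
(203, 131) [ 0.6781 -0.1887  0.168 ]
(367, 131) [ 0.6789 -0.2478  0.168 ]
(221, 96) [ 0.704  -0.1663  0.006 ]
(344, 96) [ 0.7054 -0.2657  0.006 ]
```

>>> send_rows --pt "0.06 0.06 -0.8 0 0 0" --pt "0 0 -0.8 0 0 0" --pt "0 0 -0.8 0 0 0" --pt "0 0 -0.4 0 0 0" --pt "0 0 -0.2 0 0 0" --pt "0 0 -0.1 0 0 0" --pt "0 0 0 0 0 0"

```text
clock: 6.8
eef_pos: [0.6145, -0.2185, 0.0478]
orientation: [3.141, 0.018, 0.001]
wrist_force: [-0.9, 0.0, -1.0]
gripper_width: 0.654
gripper_force: 20.0
```

>>> send_rows --pt "0 0 -0.08 0 0 0" --pt "0 0 -0.06 0 0 0" --pt "0 0 0 0 0 0" --pt "0 0 0 0 0 0"

```text
clock: 7.2
eef_pos: [0.6148, -0.2188, 0.0446]
orientation: [3.141, 0.018, 0.002]
wrist_force: [-1.2, 0.3, 3.7]
gripper_width: 0.649
gripper_force: 20.0
```

>>> send_rows --pt "0 0 0 0 0 0" --pt "0 0 0 0 0 0" --pt "0 0 0 0 0 0" --pt "0 0 0 0 0 0" --pt "0 0 0 0 0 0" --grip 91

```text
clock: 7.7
eef_pos: [0.614, -0.2184, 0.0434]
orientation: [-3.141, -0.018, 0.0]
wrist_force: [0.7, -0.3, 0.1]
gripper_width: 0.987
gripper_force: 0.0
```

>>> send_rows --pt "0 0 0.8 0 0 0" --pt "0 0 1 0 0 0" --pt "0 0 1 0 0 0" --pt "0 0 1 0 0 0" --pt "0 0 1 0 0 0" --pt "0 0 1 0 0 0" --pt "0 0 1 0 0 0" --pt "0 0 0 0 0 0"

```text
clock: 8.5
eef_pos: [0.6162, -0.2196, 0.2182]
orientation: [3.137, 0.018, 0.011]
wrist_force: [0.4, -0.1, 0.4]
gripper_width: 0.991
gripper_force: 0.0
```

Run:
```python
from h import *
print(st())
c=arm.calibration("wrist");w=arm.camera("wrist")[:,:,::-1]
s=arm.camera("scene")[:,:,::-1][190:350,80:280]
np.savez("pics/w3.npz",**c)
a=np.zeros((420,800,3),np.uint8); a[:,:400]=w[:,80:480]; a[:320,400:800]=cv2.resize(s,(400,320))
cv2.imwrite("pics/c4.png",a)
```

```text
(8.5, array([ 0.6162, -0.2196,  0.2182]), 'closeyaw', np.float64(-89.34), 'tilt', array([ 0.007, -0.004, -1.   ]))
```

View pics/c4.png

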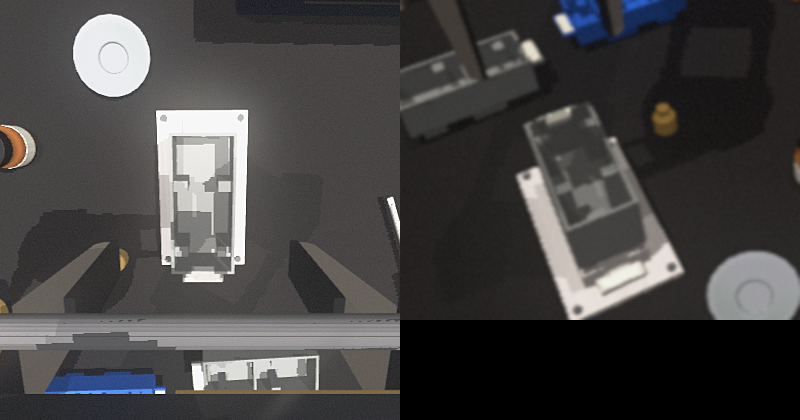

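The wrist crop (add 80 to the column) shows the tote seated on the dock. Rim corners are (171,134), (236,134), (236,272), (173,272) and plate corners are (156,110), (247,110), (244,264), (162,264).

Run:
```python
from h import *
c=dict(np.load("pics/w3.npz"))
f=lambda L:[(a+80,b) for a,b in L]
for z in (.078,.089): print(box("wrist",f([(171,134),(236,134),(236,272),(173,272)]),z,c))
print(box("wrist",f([(156,110),(247,110),(244,264),(162,264)]),.006,c))
```

```text
(array([ 0.6134, -0.2194]), array([ 58., 133.,  62., 133.]), np.float64(-178.9))
(array([ 0.6158, -0.2193]), array([ 56., 128.,  60., 128.]), np.float64(-178.9))
(array([ 0.6153, -0.2176]), array([ 99., 179.,  99., 179.]), np.float64(-178.8))
```

The tote is centred on the dock within 2 mm. Next is the mid tote.

>>> send_rows --pt "-0.715 -0.24 0 0 0 0.904" --pt "-0.715 -0.24 0 0 0 0.904" --pt "-0.715 -0.24 0 0 0 0.904" --pt "-0.715 -0.24 0 0 0 0.904" --pt "-0.715 -0.24 0 0 0 0.904" --pt "-0.715 -0.24 0 0 0 0.904" --pt "-0.715 -0.24 0 0 0 0.904" --pt "-0.715 -0.24 0 0 0 0.904" --pt "-0.715 -0.24 0 0 0 0.904" --pt "-0.715 -0.24 0 0 0 0.904" --pt "-0.715 -0.24 0 0 0 0.904" --pt "-0.715 -0.24 0 0 0 0.904"

```text
clock: 9.8
eef_pos: [0.3981, -0.2896, 0.2111]
orientation: [-2.136, -2.299, -0.001]
wrist_force: [0.2, 0.1, -0.5]
gripper_width: 0.991
gripper_force: 0.0
```

>>> send_rows --pt "0 0 0 0 0 0" --pt "0 0 0 0 0 0"

```text
clock: 10.0
eef_pos: [0.3993, -0.2898, 0.2121]
orientation: [-2.148, -2.29, -0.001]
wrist_force: [0.8, -0.0, -0.0]
gripper_width: 0.989
gripper_force: 0.0
```

Run:
```python
from h import *
print(st())
c=arm.calibration("wrist");w=arm.camera("wrist")[:,:,::-1]
np.savez("pics/w4.npz",**c); cv2.imwrite("pics/w4.png",w)
```

```text
(10.0, array([ 0.3993, -0.2898,  0.2121]), 'closeyaw', np.float64(3.67), 'tilt', array([-0.001,  0.002, -1.   ]))
```

View pics/w4.png

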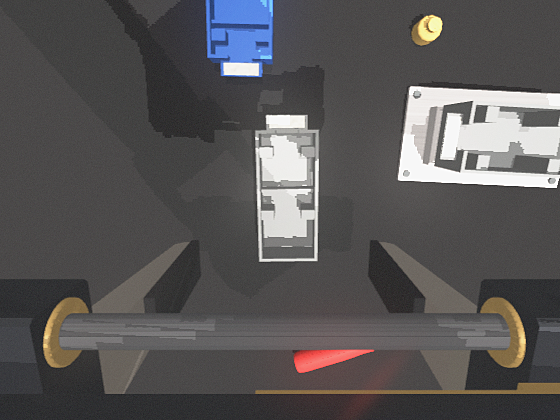

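The mid tote has one divider, its tab at the upper end (286,120), and rim corners (256,130), (319,131), (318,261), (259,261).

Run:
```python
from h import *
c=dict(np.load("pics/w4.npz"))
print(box("wrist",[(256,130),(319,131),(318,261),(259,261)],.056,c))
```

```text
(array([ 0.4029, -0.288 ]), array([ 59., 130.,  61., 131.]), np.float64(-85.7))
```

>>> send_rows --pt "0.13 0 -0.9 0 0 0.03" --pt "0 0 -1 0 0 0.03" --pt "0 0 -1 0 0 0" --pt "0 0 -1 0 0 0" --pt "0 0 -1 0 0 0" --pt "0 0 -1 0 0 0" --pt "0 0 -0.9 0 0 0" --pt "0 0 -0.6 0 0 0" --pt "0 0 -0.25 0 0 0" --pt "0 0 0 0 0 0"

```text
clock: 11.05
eef_pos: [0.4028, -0.2895, 0.0213]
orientation: [-2.133, -2.303, -0.001]
wrist_force: [-0.3, 0.8, 0.5]
gripper_width: 0.992
gripper_force: 0.0
```

>>> send_rows --pt "0 0 0 0 0 0" --pt "0 0 0 0 0 0" --pt "0 0 0 0 0 0" --pt "0 0 0 0 0 0" --pt "0 0 0 0 0 0" --pt "0 0 0 0 0 0" --grip 50

```text
clock: 11.65
eef_pos: [0.4031, -0.2907, 0.0229]
orientation: [2.134, 2.304, -0.0]
wrist_force: [-1.1, 1.2, 4.3]
gripper_width: 0.654
gripper_force: 20.0
```

>>> send_rows --pt "0 0 0.5 0 0 0" --pt "0 0 1 0 0 0" --pt "0 0 1 0 0 0" --pt "0 0 1 0 0 0" --pt "0 0 1 0 0 0" --pt "0 0 1 0 0 0" --pt "0 0 1 0 0 0" --pt "0 0 0.5 0 0 0" --pt "0 0 0 0 0 0"

```text
clock: 12.55
eef_pos: [0.4036, -0.2912, 0.1993]
orientation: [2.132, 2.302, -0.001]
wrist_force: [0.1, -0.1, -2.4]
gripper_width: 0.653
gripper_force: 20.0
```

>>> send_rows --pt "0.705 0.24 0 0 0 -0.905" --pt "0.705 0.24 0 0 0 -0.905" --pt "0.705 0.24 0 0 0 -0.905" --pt "0.705 0.24 0 0 0 -0.905" --pt "0.705 0.24 0 0 0 -0.905" --pt "0.705 0.24 0 0 0 -0.905" --pt "0.705 0.24 0 0 0 -0.905" --pt "0.705 0.24 0 0 0 -0.905" --pt "0.705 0.24 0 0 0 -0.905" --pt "0.705 0.24 0 0 0 -0.905" --pt "0.705 0.24 0 0 0 -0.905" --pt "0.705 0.24 0 0 0 -0.905"

```text
clock: 13.75
eef_pos: [0.6141, -0.2175, 0.1948]
orientation: [-3.14, -0.02, 0.005]
wrist_force: [-0.6, -0.3, -1.3]
gripper_width: 0.652
gripper_force: 20.0
```

>>> send_rows --pt "0 0 -0.8 0 0 0" --pt "0 0 -0.8 0 0 0" --pt "0 0 -0.2 0 0 0" --pt "0 0 0 0 0 0" --pt "0 0 0 0 0 0"

```text
clock: 14.25
eef_pos: [0.6145, -0.2186, 0.1527]
orientation: [3.141, 0.029, 0.0]
wrist_force: [-0.5, -0.1, -2.0]
gripper_width: 0.653
gripper_force: 20.0
```

Run:
```python
from h import *
print(st())
c=arm.calibration("wrist");w=arm.camera("wrist")[:,:,::-1]
s=arm.camera("scene")[:,:,::-1][190:350,80:280]
np.savez("pics/w5.npz",**c)
a=np.zeros((420,800,3),np.uint8); a[:,:400]=w[:,80:480]; a[:320,400:800]=cv2.resize(s,(400,320))
cv2.imwrite("pics/c5.png",a)
```

```text
(14.25, array([ 0.6145, -0.2186,  0.1527]), 'closeyaw', np.float64(-88.95), 'tilt', array([ 0., -0., -1.]))
```

View pics/c5.png

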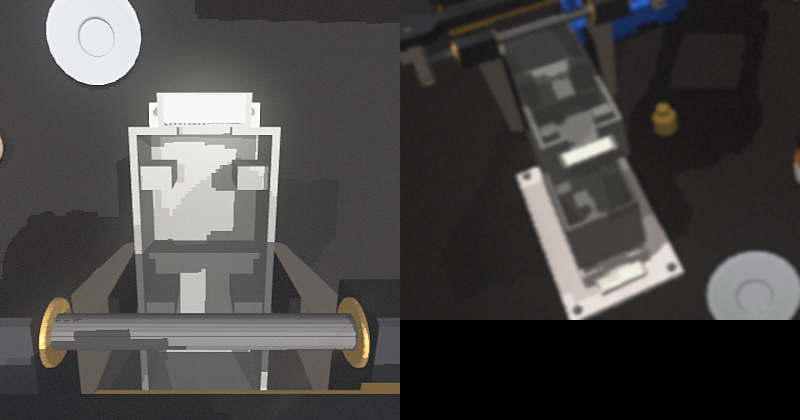

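The mid tote's tab points to +x. Its front rim corners are at wrist pixels (209,127) and (360,127).

Run:
```python
from h import *
c=dict(np.load("pics/w5.npz"))
for p in [(209,127),(360,127)]: print(ray("wrist",p,.1858,c).round(4))
```

```text
[ 0.6817 -0.1871  0.1858]
[ 0.6829 -0.2463  0.1858]
```

>>> send_rows --pt "-0.06 0 -0.6 0 0 0" --pt "0 0 -0.6 0 0 0" --pt "0 0 -0.3 0 0 0" --pt "0 0 -0.15 0 0 0" --pt "0 0 -0.1 0 0 0" --pt "0 0 0 0 0 0" --pt "0 0 0 0 0 0"

```text
clock: 15.05
eef_pos: [0.6133, -0.2186, 0.1091]
orientation: [3.141, 0.029, 0.001]
wrist_force: [0.4, 0.2, -0.9]
gripper_width: 0.651
gripper_force: 20.0
```

>>> send_rows --pt "0 0 -0.06 0 0 0" --pt "0 0 -0.04 0 0 0" --pt "0 0 0 0 0 0" --pt "0 0 0 0 0 0"

```text
clock: 15.45
eef_pos: [0.6133, -0.2186, 0.1069]
orientation: [3.141, 0.029, 0.002]
wrist_force: [-0.3, 0.0, 2.6]
gripper_width: 0.649
gripper_force: 20.0
```

Contact came at the expected height, so I'll release.

>>> send_rows --pt "0 0 0 0 0 0" --pt "0 0 0 0 0 0" --pt "0 0 0 0 0 0" --pt "0 0 0 0 0 0" --pt "0 0 0 0 0 0" --grip 91

```text
clock: 15.95
eef_pos: [0.6128, -0.2184, 0.106]
orientation: [-3.141, -0.029, 0.0]
wrist_force: [0.0, -0.2, 0.3]
gripper_width: 0.989
gripper_force: 0.0
```

>>> send_rows --pt "0 0 0.6 0 0 0" --pt "0 0 1 0 0 0" --pt "0 0 1 0 0 0" --pt "0 0 1 0 0 0" --pt "0 0 1 0 0 0" --pt "0 0 0.6 0 0 0" --pt "0 0 0 0 0 0" --pt "0 0 0 0 0 0"

```text
clock: 16.75
eef_pos: [0.6127, -0.2183, 0.2357]
orientation: [-3.141, -0.029, 0.001]
wrist_force: [-0.7, -0.4, 0.0]
gripper_width: 0.99
gripper_force: 0.0
```

Run:
```python
from h import *
print(st())
c=arm.calibration("wrist");w=arm.camera("wrist")[:,:,::-1]
s=arm.camera("scene")[:,:,::-1][190:350,80:280]
np.savez("pics/w6.npz",**c)
a=np.zeros((420,800,3),np.uint8); a[:,:400]=w[:,80:480]; a[:320,400:800]=cv2.resize(s,(400,320))
cv2.imwrite("pics/c6.png",a)
```

```text
(16.75, array([ 0.6127, -0.2183,  0.2357]), 'closeyaw', np.float64(-88.93), 'tilt', array([-0.,  0., -1.]))
```

View pics/c6.png

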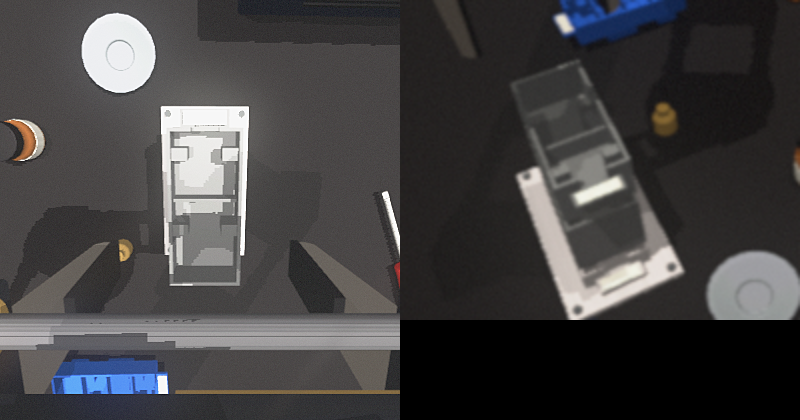

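The mid tote is seated, rim corners (250,127), (321,127), (319,286), (249,286), upright in the scene view. Next is the low tote.

>>> send_rows --pt "-0.402 0.907 0 0 0 0.2205" --pt "-0.402 0.907 0 0 0 0.2205" --pt "-0.402 0.907 0 0 0 0.2205" --pt "-0.402 0.907 0 0 0 0.2205" --pt "-0.402 0.907 0 0 0 0.2205" --pt "-0.402 0.907 0 0 0 0.2205" --pt "-0.402 0.907 0 0 0 0.2205" --pt "-0.402 0.907 0 0 0 0.2205" --pt "-0.402 0.907 0 0 0 0.2205" --pt "-0.402 0.907 0 0 0 0.2205" --pt "-0.402 0.907 0 0 0 0.2205" --pt "-0.402 0.907 0 0 0 0.2205"

```text
clock: 18.05
eef_pos: [0.491, 0.0547, 0.2346]
orientation: [-3.073, -0.65, 0.004]
wrist_force: [-0.4, 0.6, 0.6]
gripper_width: 0.986
gripper_force: 0.0
```

>>> send_rows --pt "-0.402 0.907 0 0 0 0.2205" --pt "-0.402 0.907 0 0 0 0.2205" --pt "-0.402 0.907 0 0 0 0.2205" --pt "-0.402 0.907 0 0 0 0.2205" --pt "-0.402 0.907 0 0 0 0.2205" --pt "-0.402 0.907 0 0 0 0.2205" --pt "-0.402 0.907 0 0 0 0.2205" --pt "-0.402 0.907 -0.3 0 0 0.2205" --pt "-0.402 0.907 -0.4 0 0 0.2205" --pt "-0.402 0.907 -0.4 0 0 0.2205" --pt "0 0 0 0 0 0" --pt "0 0 0 0 0 0"

```text
clock: 19.25
eef_pos: [0.3912, 0.2801, 0.2076]
orientation: [2.925, 1.146, -0.004]
wrist_force: [0.1, 0.0, -0.1]
gripper_width: 0.99
gripper_force: 0.0
```

Run:
```python
from h import *
print(st())
c=dict(np.load("pics/w6.npz"))
print("mid",box("wrist",[(250,127),(321,127),(319,286),(249,286)],.14,c))
c=arm.calibration("wrist");w=arm.camera("wrist")[:,:,::-1]
np.savez("pics/w7.npz",**c); cv2.imwrite("pics/w7.png",w)
```

```text
(19.25, array([0.3912, 0.2801, 0.2076]), 'closeyaw', np.float64(-47.21), 'tilt', array([-0.002, -0.001, -1.   ]))
mid (array([ 0.6151, -0.218 ]), array([ 54., 132.,  60., 132.]), np.float64(-179.4))
```

View pics/w7.png

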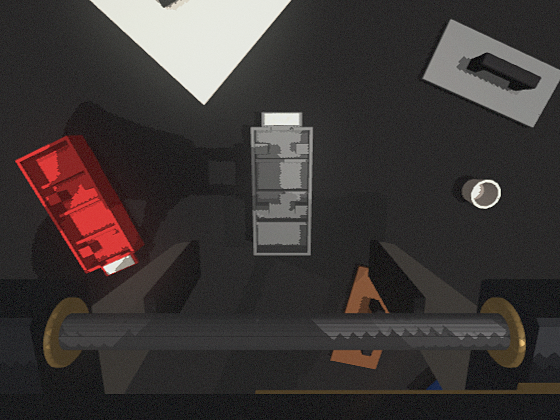

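The low tote has four compartments, its tab at the top (281,119), and rim corners (251,127), (313,127), (310,256), (254,256). I'll check finger clearance to the red tote and the brown cover.

Run:
```python
from h import *
c=dict(np.load("pics/w7.npz"))
m,s,y=box("wrist",[(251,127),(313,127),(310,256),(254,256)],.042,c); print(m,s,y)
th=np.radians(-47.2); u=np.array([np.cos(th),np.sin(th)])
print("fingers",.391+.064*u[0],.28+.064*u[1],.391-.064*u[0],.28-.064*u[1])
for n,p,z in [("brown corners",(249,247),.009),("b2",(273,290),.009),("red",(120,291),.042),("redR",(172,318),.042),("red tab",(163,331),.03)]: print(n,ray("top",p,z).round(3))
```

```text
[0.3914 0.2841] [ 60. 132.  59. 132.] -137.3
fingers 0.43448424347273706 0.23304128867181595 0.34751575652726296 0.3269587113281841
brown corners [0.39  0.15  0.009]
b2 [0.276 0.09  0.009]
red [0.288 0.478 0.042]
redR [0.217 0.346 0.042]
red tab [0.184 0.372 0.03 ]
```

>>> send_rows --pt "0 0.08 -0.9 0 0 0" --pt "0 0 -1 0 0 0" --pt "0 0 -1 0 0 0" --pt "0 0 -1 0 0 0" --pt "0 0 -1 0 0 0" --pt "0 0 -1 0 0 0" --pt "0 0 -0.9 0 0 0" --pt "0 0 -0.6 0 0 0" --pt "0 0 -0.38 0 0 0" --pt "0 0 0 0 0 0"

```text
clock: 20.3
eef_pos: [0.3915, 0.2815, 0.0133]
orientation: [2.926, 1.143, -0.003]
wrist_force: [0.3, -1.1, 0.5]
gripper_width: 0.99
gripper_force: 0.0
```

>>> send_rows --pt "0 0 0 0 0 0" --pt "0 0 0 0 0 0" --pt "0 0 0 0 0 0" --pt "0 0 0 0 0 0" --pt "0 0 0 0 0 0" --pt "0 0 0 0 0 0" --grip 50

```text
clock: 20.9
eef_pos: [0.3922, 0.2827, 0.0147]
orientation: [-2.925, -1.145, -0.001]
wrist_force: [-0.8, -1.0, 4.6]
gripper_width: 0.651
gripper_force: 20.0
```

>>> send_rows --pt "0 0 0.5 0 0 0" --pt "0 0 1 0 0 0" --pt "0 0 1 0 0 0" --pt "0 0 1 0 0 0" --pt "0 0 1 0 0 0" --pt "0 0 1 0 0 0" --pt "0 0 1 0 0 0" --pt "0 0 1 0 0 0" --pt "0 0 1 0 0 0" --pt "0 0 0.5 0 0 0" --pt "0 0 0 0 0 0"

```text
clock: 22.0
eef_pos: [0.3927, 0.2828, 0.2411]
orientation: [2.925, 1.145, 0.006]
wrist_force: [0.1, 0.6, -0.8]
gripper_width: 0.652
gripper_force: 20.0
```

>>> send_rows --pt "0.369 -0.835 0 0 0 0.67" --pt "0.369 -0.835 0 0 0 0.67" --pt "0.369 -0.835 0 0 0 0.67" --pt "0.369 -0.835 0 0 0 0.67" --pt "0.369 -0.835 0 0 0 0.67" --pt "0.369 -0.835 0 0 0 0.67" --pt "0.369 -0.835 0 0 0 0.67" --pt "0.369 -0.835 0 0 0 0.67" --pt "0.369 -0.835 0 0 0 0.67" --pt "0.369 -0.835 0 0 0 0.67" --pt "0.369 -0.835 0 0 0 0.67" --pt "0.369 -0.835 0 0 0 0.67"

```text
clock: 23.2
eef_pos: [0.5017, 0.0312, 0.2371]
orientation: [-1.753, -2.603, 0.002]
wrist_force: [0.8, 0.8, -1.3]
gripper_width: 0.649
gripper_force: 20.0
```

>>> send_rows --pt "0.369 -0.835 0 0 0 0.67" --pt "0.369 -0.835 0 0 0 0.67" --pt "0.369 -0.835 0 0 0 0.67" --pt "0.369 -0.835 0 0 0 0.67" --pt "0.369 -0.835 0 0 0 0.67" --pt "0.369 -0.835 0 0 0 0.67" --pt "0.369 -0.835 0 0 0 0.67" --pt "0.369 -0.835 0 0 0 0.67" --pt "0.369 -0.835 0 0 0 0.67" --pt "0.369 -0.835 0 0 0 0.67" --pt "0.369 -0.835 0 0 0 0.67" --pt "0.369 -0.835 0 0 0 0.67"

```text
clock: 24.4
eef_pos: [0.6126, -0.2189, 0.2366]
orientation: [0.032, -3.138, -0.003]
wrist_force: [0.3, 0.1, -1.0]
gripper_width: 0.653
gripper_force: 20.0
```

>>> send_rows --pt "0 0 -0.6 0 0 0" --pt "0 0 -0.6 0 0 0" --pt "0 0 0 0 0 0" --pt "0 0 0 0 0 0"

```text
clock: 24.8
eef_pos: [0.6123, -0.2171, 0.2076]
orientation: [0.027, -3.139, -0.003]
wrist_force: [-0.3, 0.1, -0.9]
gripper_width: 0.652
gripper_force: 20.0
```

Run:
```python
from h import *
print(st())
c=arm.calibration("wrist");w=arm.camera("wrist")[:,:,::-1]
s=arm.camera("scene")[:,:,::-1][150:350,80:280]
np.savez("pics/w8.npz",**c)
a=np.zeros((420,800,3),np.uint8); a[:,:400]=w[:,80:480]; a[:400,400:800]=cv2.resize(s,(400,400))
cv2.imwrite("pics/c8.png",a)
```

```text
(24.8, array([ 0.6123, -0.2171,  0.2076]), 'closeyaw', np.float64(90.97), 'tilt', array([-0.003,  0.002, -1.   ]))
```

View pics/c8.png

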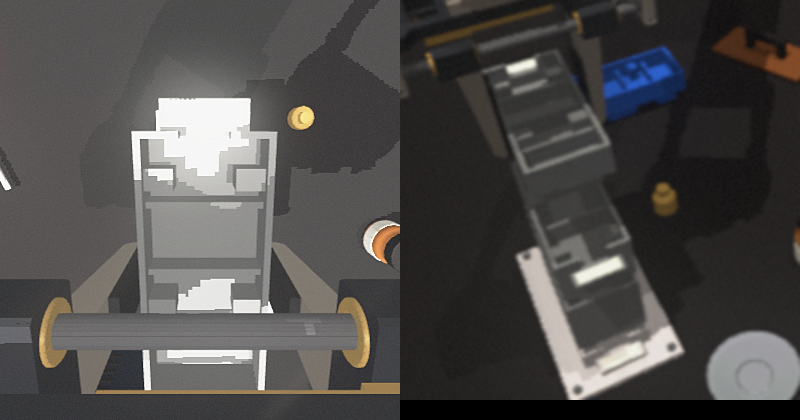

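The low tote's tab points to the robot (−x), opposite the mid tote's. Its tab-end rim corners are at wrist pixels (212,132) and (357,132).

Run:
```python
from h import *
c=dict(np.load("pics/w8.npz"))
for p in [(212,132),(357,132)]: print(ray("wrist",p,.2349,c).round(4))
```

```text
[ 0.5465 -0.2471  0.2349]
[ 0.5455 -0.1876  0.2349]
```

>>> send_rows --pt "0.1 -0.04 -0.6 0 0 0" --pt "0 0 -0.7 0 0 0" --pt "0 0 -0.5 0 0 0" --pt "0 0 -0.25 0 0 0" --pt "0 0 -0.1 0 0 0" --pt "0 0 -0.05 0 0 0" --pt "0 0 0 0 0 0" --pt "0 0 0 0 0 0"

```text
clock: 25.7
eef_pos: [0.6161, -0.2198, 0.1549]
orientation: [-0.026, 3.14, -0.001]
wrist_force: [0.2, 0.0, -0.4]
gripper_width: 0.647
gripper_force: 20.0
```

>>> send_rows --pt "-0.04 0.02 -0.1 0 0 0" --pt "0 0 -0.07 0 0 0" --pt "0 0 -0.04 0 0 0" --pt "0 0 0 0 0 0" --pt "0 0 0 0 0 0"

```text
clock: 26.2
eef_pos: [0.6148, -0.2191, 0.1497]
orientation: [-0.026, 3.141, -0.001]
wrist_force: [-1.7, 1.4, 4.5]
gripper_width: 0.651
gripper_force: 20.0
```

>>> send_rows --pt "0 0 0 0 0 0" --pt "0 0 0 0 0 0" --pt "0 0 0 0 0 0" --pt "0 0 0 0 0 0" --pt "0 0 0 0 0 0" --grip 91

```text
clock: 26.7
eef_pos: [0.6146, -0.219, 0.1486]
orientation: [0.026, -3.141, -0.0]
wrist_force: [-0.3, 0.1, -0.6]
gripper_width: 0.989
gripper_force: 0.0
```

>>> send_rows --pt "0 0 0.6 0 0 0" --pt "0 0 1 0 0 0" --pt "0 0 1 0 0 0" --pt "0 0 1 0 0 0" --pt "0 0 0.4 0 0 0" --pt "0 0 0 0 0 0" --pt "0 0 0 0 0 0"

```text
clock: 27.4
eef_pos: [0.6144, -0.2189, 0.248]
orientation: [0.026, -3.14, -0.001]
wrist_force: [-0.7, 0.7, -0.2]
gripper_width: 0.991
gripper_force: 0.0
```

Run:
```python
from h import *
print(st())
c=arm.calibration("wrist");w=arm.camera("wrist")[:,:,::-1]
s=arm.camera("scene")[:,:,::-1][150:350,80:280]
np.savez("pics/w9.npz",**c)
a=np.zeros((420,800,3),np.uint8); a[:,:400]=w[:,80:480]; a[:400,400:800]=cv2.resize(s,(400,400))
cv2.imwrite("pics/c9.png",a)
```

```text
(27.4, array([ 0.6144, -0.2189,  0.248 ]), 'closeyaw', np.float64(90.95), 'tilt', array([-0.001,  0.001, -1.   ]))
```

View pics/c9.png

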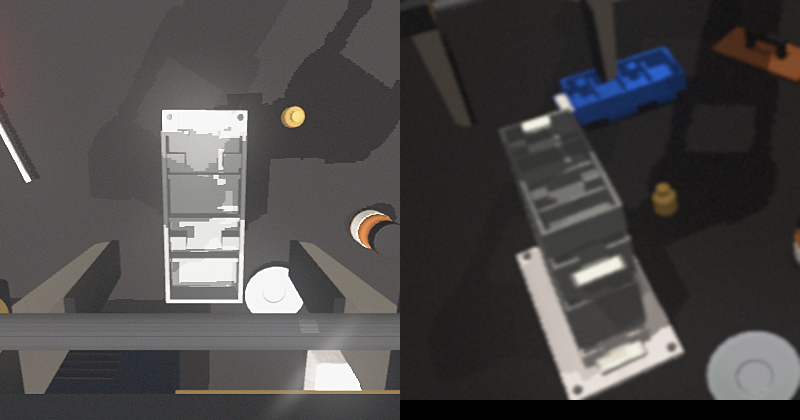

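The low tote is seated square in the wrist view, rim corners (242,132), (327,132), (322,303), (246,303). The stack is upright in the scene view. Going to the cover.

>>> send_rows --pt "0.021 0.935 0 0 0 -0.448" --pt "0.021 0.935 0 0 0 -0.448" --pt "0.021 0.935 0 0 0 -0.448" --pt "0.021 0.935 0 0 0 -0.448" --pt "0.021 0.935 0 0 0 -0.448" --pt "0.021 0.935 0 0 0 -0.448" --pt "0.021 0.935 0 0 0 -0.448" --pt "0.021 0.935 0 0 0 -0.448" --pt "0.021 0.935 0 0 0 -0.448" --pt "0.021 0.935 0 0 0 -0.448" --grip 60

```text
clock: 28.5
eef_pos: [0.6191, 0.0158, 0.2472]
orientation: [-1.014, -2.97, 0.001]
wrist_force: [0.8, -0.3, 0.8]
gripper_width: 0.653
gripper_force: 0.0
```

>>> send_rows --pt "0.021 0.935 0 0 0 -0.448" --pt "0.021 0.935 0 0 0 -0.448" --pt "0.021 0.935 0 0 0 -0.448" --pt "0.021 0.935 0 0 0 -0.448" --pt "0.021 0.935 0 0 0 -0.448" --pt "0.021 0.935 -0.5 0 0 -0.448" --pt "0.021 0.935 -0.5 0 0 -0.448" --pt "0.021 0.935 -0.5 0 0 -0.448" --pt "0 0 -0.5 0 0 0" --pt "0 0 0 0 0 0" --pt "0 0 0 0 0 0"

```text
clock: 29.6
eef_pos: [0.6238, 0.2007, 0.1981]
orientation: [-1.764, -2.598, 0.002]
wrist_force: [-0.2, 0.8, 0.6]
gripper_width: 0.651
gripper_force: 0.0
```

Run:
```python
from h import *
print(st())
c=dict(np.load("pics/w9.npz"))
print("low",box("wrist",[(242,132),(327,132),(322,303),(246,303)],.177,c))
c=arm.calibration("wrist");w=arm.camera("wrist")[:,:,::-1]
np.savez("pics/w10.npz",**c); cv2.imwrite("pics/w10.png",w)
```

```text
(29.6, array([0.6238, 0.2007, 0.1981]), 'closeyaw', np.float64(21.65), 'tilt', array([-0.002, -0.001, -1.   ]))
low (array([ 0.6144, -0.2178]), array([ 59., 131.,  60., 131.]), np.float64(0.8))
```

View pics/w10.png

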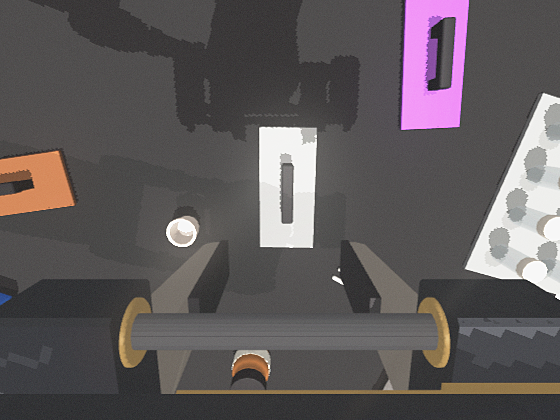

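The grey cover is in view, plate corners (260,127), (317,127), (314,248), (258,248), with the handle at columns 280–294, rows 162–224. The low tote's rim size fits the interlocked height, 131 x 60 mm.

Run:
```python
from h import *
c=dict(np.load("pics/w10.npz"))
print(box("wrist",[(260,127),(317,127),(314,248),(258,248)],.009,c), ray("wrist",(287,193),.038,c))
```

```text
(array([0.6255, 0.2056]), array([ 59., 132.,  63., 132.]), np.float64(-69.3)) [0.62421962 0.20762859 0.038     ]
```

>>> send_rows --pt "0.04 0.13 -0.9 0 0 -0.05" --pt "0 0 -1 0 0 0" --pt "0 0 -1 0 0 0" --pt "0 0 -1 0 0 0" --pt "0 0 -1 0 0 0" --pt "0 0 -1 0 0 0" --pt "0 0 -0.8 0 0 0" --pt "0 0 -0.4 0 0 0" --pt "0 0 -0.2 0 0 0" --pt "0 0 0 0 0 0"

```text
clock: 30.65
eef_pos: [0.6256, 0.2046, 0.0168]
orientation: [1.775, 2.592, 0.001]
wrist_force: [1.4, 0.3, -0.4]
gripper_width: 0.654
gripper_force: 0.0
```

>>> send_rows --pt "0 0 0 0 0 0" --pt "0 0 0 0 0 0" --pt "0 0 0 0 0 0" --pt "0 0 0 0 0 0" --pt "0 0 0 0 0 0" --pt "0 0 0 0 0 0" --pt "0 0 0 0 0 0" --grip 5

```text
clock: 31.35
eef_pos: [0.6251, 0.205, 0.0164]
orientation: [-1.774, -2.592, 0.0]
wrist_force: [-0.0, -0.0, 0.4]
gripper_width: 0.13
gripper_force: 20.0
```

>>> send_rows --pt "0 0 0.5 0 0 0" --pt "0 0 1 0 0 0" --pt "0 0 1 0 0 0" --pt "0 0 1 0 0 0" --pt "0 0 1 0 0 0" --pt "0 0 1 0 0 0" --pt "0 0 1 0 0 0" --pt "0 0 1 0 0 0" --pt "0 0 1 0 0 0" --pt "0 0 0.8 0 0 0" --pt "0 0 0 0 0 0"

```text
clock: 32.45
eef_pos: [0.6269, 0.2053, 0.2536]
orientation: [1.771, 2.588, 0.008]
wrist_force: [1.1, -0.4, -0.7]
gripper_width: 0.129
gripper_force: 20.0
```

>>> send_rows --pt "-0.024 -0.941 0 0 0 0.45" --pt "-0.024 -0.941 0 0 0 0.45" --pt "-0.024 -0.941 0 0 0 0.45" --pt "-0.024 -0.941 0 0 0 0.45" --pt "-0.024 -0.941 0 0 0 0.45" --pt "-0.024 -0.941 0 0 0 0.45" --pt "-0.024 -0.941 0 0 0 0.45" --pt "-0.024 -0.941 0 0 0 0.45" --pt "-0.024 -0.941 0 0 0 0.45"

```text
clock: 33.35
eef_pos: [0.6189, -0.0076, 0.2475]
orientation: [-0.913, -3.004, 0.0]
wrist_force: [0.7, -0.5, -1.2]
gripper_width: 0.131
gripper_force: 20.0
```

>>> send_rows --pt "-0.024 -0.941 0 0 0 0.45" --pt "-0.024 -0.941 0 0 0 0.45" --pt "-0.024 -0.941 0 0 0 0.45" --pt "-0.024 -0.941 0 0 0 0.45" --pt "-0.024 -0.941 0 0 0 0.45" --pt "-0.024 -0.941 0 0 0 0.45" --pt "-0.024 -0.941 0 0 0 0.45" --pt "-0.024 -0.941 0 0 0 0.45" --pt "-0.024 -0.941 0 0 0 0.45" --pt "0 0 0 0 0 0" --pt "0 0 0 0 0 0" --pt "0 0 0 0 0 0"

```text
clock: 34.55
eef_pos: [0.6142, -0.2173, 0.2483]
orientation: [0.023, -3.141, -0.001]
wrist_force: [0.5, -0.4, -1.4]
gripper_width: 0.128
gripper_force: 20.0
```

Run:
```python
from h import *
print(st())
c=arm.calibration("wrist");w=arm.camera("wrist")[:,:,::-1]
np.savez("pics/w11.npz",**c); cv2.imwrite("pics/w11.png",w)
# edges near expected far end of the plate (-x end): sample the column/row profiles
e=arm.observe()["eef_pos"]; z=e[2]-.0164+.009
for y in (-.0305,0,.0305): print(proj("wrist",[e[0]-.066,e[1]+y,z],c).round(1))
g=cv2.cvtColor(w,cv2.COLOR_BGR2GRAY)
for col in (255,285,315): print(col,g[80:200:3,col].tolist())
```

```text
(34.55, array([ 0.6142, -0.2173,  0.2483]), 'closeyaw', np.float64(90.84), 'tilt', array([-0.001,  0.001, -1.   ]))
[224.5 131.4]
[284.4 132.3]
[344.2 133.3]
255 [98, 100, 100, 102, 104, 106, 106, 107, 109, 112, 232, 246, 246, 246, 247, 247, 246, 220, 247, 247, 247, 247, 247, 247, 246, 246, 247, 246, 246, 247, 250, 204, 171, 173, 171, 164, 242, 240, 239, 238]
285 [99, 101, 104, 100, 102, 112, 109, 110, 112, 116, 200, 248, 247, 247, 247, 247, 217, 176, 248, 247, 247, 247, 247, 246, 246, 246, 248, 210, 209, 206, 209, 205, 204, 202, 202, 201, 202, 164, 164, 160]
315 [89, 88, 90, 92, 94, 74, 76, 82, 79, 86, 184, 248, 217, 250, 247, 246, 247, 181, 248, 248, 203, 203, 206, 207, 201, 202, 204, 201, 202, 202, 199, 199, 199, 199, 202, 181, 157, 157, 158, 156]
```

The plate's end edge is at row ~131 against 132 predicted, so the cover is centred in the grip. Lowering.

>>> send_rows --pt "0 -0.04 -0.6 0 0 0" --pt "0 0 -0.7 0 0 0" --pt "0 0 -0.5 0 0 0" --pt "0 0 -0.25 0 0 0" --pt "0 0 -0.1 0 0 0" --pt "0 0 -0.05 0 0 0" --pt "0 0 0 0 0 0" --pt "0 0 0 0 0 0"

```text
clock: 35.4
eef_pos: [0.6147, -0.2198, 0.1947]
orientation: [-0.023, 3.14, -0.001]
wrist_force: [0.4, 0.3, -1.6]
gripper_width: 0.125
gripper_force: 20.0
```

>>> send_rows --pt "0 0.05 -0.1 0 0 0" --pt "0 0 -0.07 0 0 0" --pt "0 0 -0.05 0 0 0" --pt "0 0 0 0 0 0" --pt "0 0 0 0 0 0"

```text
clock: 35.9
eef_pos: [0.6146, -0.2184, 0.1893]
orientation: [-0.023, 3.141, -0.001]
wrist_force: [-1.6, 1.4, 5.4]
gripper_width: 0.129
gripper_force: 20.0
```

Contact came at the expected height (0.1894). Release and retreat.

>>> send_rows --pt "0 0 0 0 0 0" --pt "0 0 0 0 0 0" --pt "0 0 0 0 0 0" --pt "0 0 0 0 0 0" --pt "0 0 0 0 0 0" --grip 50

```text
clock: 36.4
eef_pos: [0.6142, -0.2182, 0.1881]
orientation: [0.023, -3.141, -0.0]
wrist_force: [-0.5, 0.4, 0.6]
gripper_width: 0.532
gripper_force: 0.0
```

>>> send_rows --pt "0 0 0.5 0 0 0" --pt "0 0 1 0 0 0" --pt "0 0 1 0 0 0" --pt "0 0 1 0 0 0" --pt "0 0 0.5 0 0 0" --pt "0 0 0 0 0 0" --pt "0 0 0 0 0 0" --pt "0 0 0 0 0 0"

```text
clock: 37.2
eef_pos: [0.6137, -0.2179, 0.2864]
orientation: [0.023, -3.139, -0.003]
wrist_force: [-0.5, -0.0, -0.4]
gripper_width: 0.544
gripper_force: 0.0
```

Run:
```python
from h import *
print(st())
c=arm.calibration("wrist");w=arm.camera("wrist")[:,:,::-1]
cv2.imwrite("pics/w12.png",w)
z=.182
P=np.array([proj("wrist",[.6146+a*.066,-.2184+b*.03,z],c) for a,b in((-1,-1),(-1,1),(1,1),(1,-1))]); print(P.round(1).tolist())
g=cv2.cvtColor(w,cv2.COLOR_BGR2GRAY); m=P.mean(0).astype(int)
print("col profile",[(r,int(g[r,m[0]-30])) for r in range(100,320,4)])
print("row profile",[(q,int(g[m[1],q])) for q in range(m[0]-60,m[0]+60,4)])
```

```text
(37.2, array([ 0.6137, -0.2179,  0.2864]), 'closeyaw', np.float64(90.83), 'tilt', array([-0.003,  0.002, -1.   ]))
[[245.3, 131.8], [321.2, 133.0], [314.9, 286.2], [247.1, 285.3]]
col profile [(100, 111), (104, 115), (108, 115), (112, 247), (116, 233), (120, 215), (124, 247), (128, 247), (132, 150), (136, 220), (140, 220), (144, 218), (148, 215), (152, 218), (156, 172), (160, 179), (164, 182), (168, 172), (172, 174), (176, 178), (180, 177), (184, 174), (188, 173), (192, 175), (196, 176), (200, 176), (204, 175), (208, 190), (212, 244), (216, 245), (220, 244), (224, 245), (228, 244), (232, 245), (236, 244), (240, 245), (244, 244), (248, 245), (252, 244), (256, 244), (260, 244), (264, 244), (268, 247), (272, 247), (276, 247), (280, 247), (284, 255), (288, 108), (292, 88), (296, 83), (300, 87), (304, 75), (308, 74), (312, 71), (316, 108)]
row profile [(222, 108), (226, 111), (230, 110), (234, 113), (238, 119), (242, 110), (246, 92), (250, 253), (254, 254), (258, 254), (262, 246), (266, 244), (270, 245), (274, 250), (278, 92), (282, 92), (286, 94), (290, 80), (294, 172), (298, 168), (302, 189), (306, 184), (310, 188), (314, 238), (318, 253), (322, 78), (326, 84), (330, 85), (334, 79), (338, 110)]
```

All plate edges lie where a seated cover must show (rows 132 and 286, columns ~248 and ~320). Handing in.

```bash
python3 -c "
from cell import arm
print(arm.close_job())"
```

```text
the job is handed in; nothing more can be done
None
```

The deep, two-compartment and four-compartment totes stand on the dock with tabs alternating and the cover on top, handle up; I handed the job in at about 37 s, no verdict was returned, and I never drove at the jar or crucible.

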